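# Find the heavy side of a shaker's counterweight wheel and hold it down

### The arm

A 6-joint arm with a two-finger parallel gripper is mounted at the origin on a cart in front of the work surface, level with it; the furniture and walls round the work are solid. World frame = base frame: x ahead of the robot, y to its left, z up, the work surface at z = 0. Lengths are in mm, angles in degrees, forces in N, time in s.
With the tool pointing down it reaches from about 300 to 850 mm from the base axis. Payload 4.2 kg.
Tool frame: the origin (TCP) lies at the very end of the fingers, on their centre line; the grasp point (between the pads) lies 19 mm behind it (env.grip_depth is the distance from the TCP to the grasp point, in mm); z points along the fingers, y is the line along which they close (so a half turn about z gives the same grasp; the last joint's range is limited). The gripper opens to 91 mm and grips with 3 to 60 N. Pads are 32 mm wide; open, the fingers measure 118 mm over their backs; the gripper's body (76 mm by 178 mm) begins 60 mm behind the grasp point.
Start: joints at [64.572, 18.312, 89.639, -0, 72.044, -1.146], TCP at [236.46, 524.147, 213.976] pointing down, gripper open.
Joint ranges: [-177.97, 177.97], [-48.28, 115.42], [12.27, 149.76], [-77.06, 257.06], [2.81, 150.46], [-146.56, 146.56]. Speed limits (degrees/s): [147.25, 147.25, 180, 180, 180, 180].

### API

Orientations are given as [roll, pitch, yaw] about the fixed x, y, z axes, in that order (R = Rz(yaw) Ry(pitch) Rx(roll)).
In Python, from workcell import env, cams gives the robot as it stands.
- The arm moves only by the tool apply_moves, never from a script. Its argument "deltas" is a list of rows, each a list of 5 numbers: the shift along the tool's x, y, z in m, then the turn about the tool's z in rad, then the opening, from -1 (shut) to 1 (fully open), so that 0 is half open. In form: [[tx, ty, tz, roll, gripper], ...]. A call has 1 to 5 rows; each row is the pose to reach, as a shift and turn from the pose commanded when the call began, along the tool's axes at that moment; what a row does not reach only later rows make up. A row lasts 1/10 s, in which the tool goes at most 50 mm and 8.59 degrees, less where a joint would pass 70% of its speed; a pose out of reach is approached as far as the arm can. A call with a gripper value outside its range is refused whole. The fingers move at their own pace and stop on an object; "grip_force" is the grip in N (left out, the last holds). Time passes only in rows, so rows that repeat a pose let the fingers close. It gives the time, the measured TCP pose, the force, the opening and the grip force at its end, in the units of the state.
- env.state(): the state, without advancing time (a new reading comes with each control period).
- cams.grab_frame(name): name is "side" or "top"; returns the picture (420x560x3 uint8, blue, green, red); there is no depth.
- cams.get_calibration(name): a dict with "mtx" (3x3 intrinsics, pixels), "k1" (the pictures are not rectified: a ray, as slopes to the right and down, at radius r is drawn at 1 + k1 r^2 times it, then the intrinsics apply), "eye" and "attitude" of the camera in the world. Camera axes: x right, y down, z forward; pixel columns grow to the right and rows downward; lengths in mm; the calibration is good to about 2 mm. A picture is of the moment at which its call begins. get_calibration takes no time and is no camera call.
- env.job_done(): hands the job in; it is judged then, once.
The state is a dict: "time_s": time; "qpos": joint angles; "qvel": joint speeds; "effort": joint torques, N m; "ee_pos": TCP position; "ee_rot": TCP orientation; "force": force on the tool from outside, world axes, zero at the start; "torque": the same for the moment, N m; "gripper_width": finger opening in mm; "gripper_force": force on a finger pad.
Only numpy, scipy, OpenCV 4.12 (cv2) and the standard library are available. Lean on these libraries where they do the work, as an engineer would, in place of code of your own. Each camera call takes 0.05 s, during which the arm holds its last target. There are 200 camera calls.

### The job

The orbital shaker's drive wheel is on the bearing stand and its counterweight is sealed inside: turn the wheel by hand and let it go to find out where its heavy side is, bearing in mind that the greasy seals stop it short of the bottom, by the same angle whichever side it comes down from. Then take the wheel between the fingers and finish still holding it motionless with the heavy side straight down, so that I can mark the spot under the rim; do not let go at the end. Leave the spanner, screwdriver, marker and beaker where they are.

Things in the scene. Friction and masses are not known exactly. Their poses are not given: they have to be found in the camera images.
- stand: bearing stand, fixed: grey cast base 150 x 120 x 18 mm (x by y), two uprights carrying a level shaft; origin at the centre of the underside. x runs along the shaft, away from the robot's side; y to the left, z up. The uprights stand 36 to 56 mm from the middle on both sides along x and end 150 mm above the worktop, lower than the wheel's top.
- wheel (a joint): angle (rad) of the wheel on the shaft, a closed metal disc 140 mm across, 20 mm thick, turning without stops. 0 when its crank pin (11 mm thick, 13 mm long, 27 mm off the axis, on the face to the robot) and a small brass plug in the rim point up, a blank brass plate down; grows clockwise seen from the robot (top goes to the stand's -y). The counterweight's angle to the pin is unknown, new every time.
- shaft_mid (a point): centre of the wheel, on the shaft's axis, 120 mm above the worktop; axes as the stand's. The wheel's two flat faces are free from 36 mm to its edge at 70 mm from here, so the rim can be pinched across its 20 mm (along the stand's x) and led round the shaft with the fingers still pointing down. Turning it takes under 0.3 N m, up to 1 rad/s.
- rim_top (a point): highest point of the wheel's rim, 190 mm above the worktop (stays there as the wheel turns). Let go, the wheel sinks slowly without swinging over and stands within about 5 s (10 s from near the top), heavy side 15 to 40 degrees short of straight down, equal for both sides. Inside that band, and as near the very top, it stays where left. At the start it may still be sinking.
- bottom_mark (a point): point on the stand's middle plane 50 mm straight below shaft_mid (70 mm above the worktop): the counterweight's middle (0.14 to 0.3 kg, 50 mm from the axis) is here when the heavy side is straight down
- spanner: open-ended steel spanner, 27x140x5 mm, lying flat, loose, to be left alone; origin under its middle
- marker_black: white marker pen with a black cap, 17x135x16 mm, lying, loose, to be left alone; origin under its middle
- beaker_50: small glass beaker, 44x51x61 mm, standing, loose, to be left alone; origin under its middle
- screwdriver: screwdriver with an orange handle, 25x192x24 mm, lying, loose, to be left alone; origin under its middle

How it is judged:
By the outcome, as a careful person would: the job done as asked, in the order asked, and still so for the second after the job is handed in, while the arm keeps its last pose, push and grip.
It also fails if it takes over 72 s, if anything falls off the work surface, if the arm or the gripper's body presses on something with over 40 N, if the wrist force passes 120 N, or if a joint passes its speed limit or range.

## Working session

There is one attempt and no reset: what is moved stays moved. The work goes in short steps, Python scripts to look and compute and a tool call to move; the robot and the scene stay as the last step left them, time stands still between calls to the robot, and variables do not carry over. Pictures are saved under pics/ and viewed, at most 10 in all, crops included, and the job is handed in when it is done.

Besides the shell and the picture viewer there is one more tool, called by a JSON object that holds its "method" and its "body", one argument or row to a line. apply_moves: Moves the arm, as the interface text tells. Its arguments: {"type":"object","properties":{"deltas":{"type":"array"},"grip_force":{"type":"number"}},"required":["deltas"]}

```bash
mkdir -p pics; python3 - <<'E'
from workcell import env,cams
import cv2,numpy as np
a=cams.grab_frame("side");b=cams.grab_frame("top")
cv2.imwrite("pics/s0.png",a);cv2.imwrite("pics/t0.png",b)
for n in("side","top"):print(cams.get_calibration(n))
print(env.state())
E
```

```text
{'mtx': array([[526.86413121,   0.        , 274.87320903],
       [  0.        , 526.86413121, 203.95898514],
       [  0.        ,   0.        ,   1.        ]]), 'k1': -0.17696400495060566, 'eye': array([-752.18270888,   28.62202995,  807.13764885]), 'attitude': array([-118.12276416,    0.50033661,  -83.91723051])}
{'mtx': array([[484.17709234,   0.        , 278.43164848],
       [  0.        , 484.17709234, 210.15359664],
       [  0.        ,   0.        ,   1.        ]]), 'k1': -0.03834740656992395, 'eye': array([ 392.4374103 ,  180.08853178, 1199.76621834]), 'attitude': array([-175.04422624,    0.87925793,  -90.94050406])}
{'time_s': 0.1, 'qpos': array([ 6.45721585e+01,  1.83486049e+01,  8.96972839e+01,  4.33518169e-04,
        7.20445278e+01, -1.14729018e+00]), 'qvel': array([-0.05858969, -0.05287105, -0.14661187, -0.03025114, -0.02808551,
        0.08967522]), 'effort': array([-1.43682704e-03, -4.13333917e+01, -2.32506573e+01,  7.27311848e-02,
        4.21538064e-02, -6.57496525e-05]), 'ee_pos': array([236.26510119, 523.73858412, 213.2125202 ]), 'ee_rot': array([-1.79909610e+02, -2.22248911e-03,  1.55719313e+02]), 'force': array([ 0.12202733, -0.03765533, -1.36168017]), 'torque': array([-0.05095533, -0.026302  ,  0.05958507]), 'gripper_force': 0.0, 'gripper_width': 90.94202310633585}
```

View pics/s0.png

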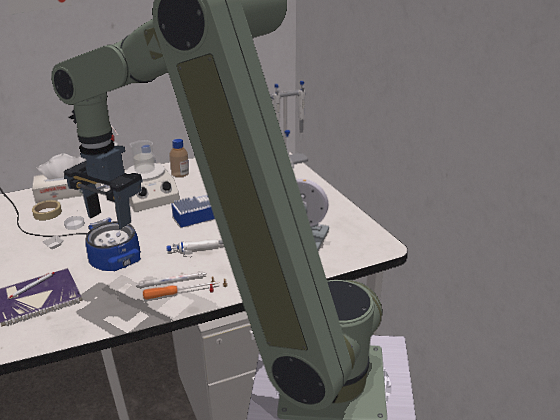

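View pics/t0.png

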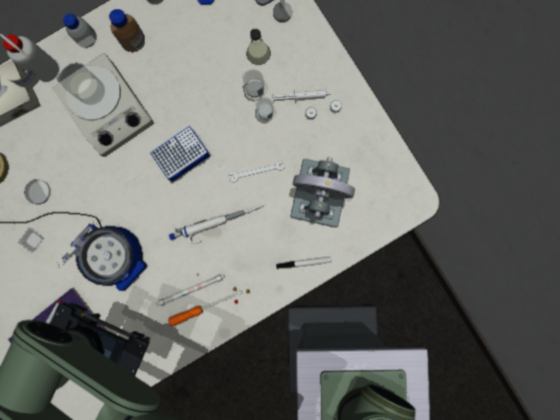

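```bash
cat > h.py <<'E'
import numpy as np,cv2
from scipy.spatial.transform import Rotation as R
from workcell import env,cams
def cal(n):
    c=cams.get_calibration(n);return c["mtx"],c["k1"],np.array(c["eye"]),R.from_euler('xyz',c["attitude"],degrees=True).as_matrix()
def ray(n,p):
    K,k,e,A=cal(n)
    u=cv2.undistortPoints(np.array([[p]],float),K,np.array([k,0,0,0,0]))[0,0]
    return e,A@np.array([u[0],u[1],1])
def onz(n,p,z):
    e,d=ray(n,p);return e+d*(z-e[2])/d[2]
def proj(n,P):
    K,k,e,A=cal(n)
    q=(np.atleast_2d(P)-e)@A;s=q[:,:2]/q[:,2:]
    s=s*(1+k*(s**2).sum(1,keepdims=True));return s@K[:2,:2].T+K[:2,2]
E
python3 - <<'E'
from h import *
im=cv2.imread("pics/t0.png");c=im[145:235,275:365]
c=cv2.resize(c,None,fx=6.6,fy=6.6,interpolation=cv2.INTER_CUBIC);cv2.imwrite("pics/tc0.png",c)
print(onz("top",(322,188),120), proj("side",onz("top",(322,188),120)))
E
```

```text
[534.52308361  96.47596977 120.        ] [[301.90989466 203.59113377]]
```

View pics/tc0.png

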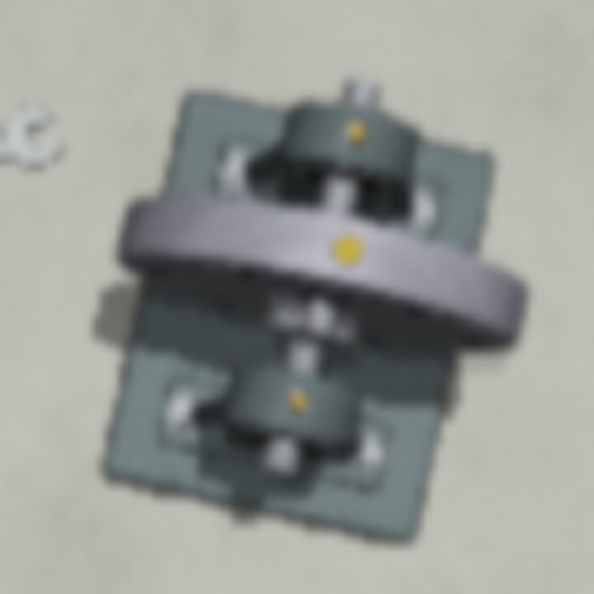

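```bash
python3 - <<'E'
from h import *
f=lambda x,y:(275+(x+.5)/6.6-.5,145+(y+.5)/6.6-.5)
C=np.array([onz("top",f(*p),18) for p in [(190,92),(493,155),(410,543),(105,475)]])
print(C.round(1)); c=C.mean(0)
ax=(C[0]+C[1]-C[2]-C[3])[:2];print(c,np.degrees(np.arctan2(ax[1],ax[0])),np.linalg.norm(ax)/2)
ay=(C[0]+C[3]-C[1]-C[2])[:2];print(np.degrees(np.arctan2(-ay[0],ay[1])),np.linalg.norm(ay)/2)
U=[onz("top",f(*p),150) for p in [(355,130),(297,400)]];print(U,(U[0]+U[1])/2)
print(onz("top",f(347,249),190))
E
```

```text
[[622.2 132.8  18. ]
 [596.3  20.1  18. ]
 [451.8  55.1  18. ]
 [479.  167.3  18. ]]
[537.32952096  93.82693824  18.        ] -13.56555529109284 147.9985637931836
-13.296443433858169 115.55058539682325
[array([582.75138284,  83.56271789, 150.        ]), array([492.99638306, 104.9888367 , 150.        ])] [537.87388295  94.27577729 150.        ]
[537.18189775  90.7807206  190.        ]
```

```bash
cat >> h.py <<'E'
Y=np.radians(-13.4);C=np.array([537.5,94.2,120.]);SX=np.array([np.cos(Y),np.sin(Y),0]);SY=np.array([-SX[1],SX[0],0]);SZ=np.array([0,0,1.])
def wheel():
    """brass blobs on the rim: (angle, area, residual px), angle where on the rim the blob is"""
    im=cams.grab_frame("top");t=env.state()["time_s"]
    hsv=cv2.cvtColor(im,cv2.COLOR_BGR2HSV);m=cv2.inRange(hsv,(18,90,70),(35,255,255))
    m[:140]=0;m[240:]=0;m[:,:270]=0;m[:,370:]=0
    n,l,s,c=cv2.connectedComponentsWithStats(m)
    a=np.radians(np.arange(-110,110,.25))
    p=proj("top",C+70*(-np.sin(a)[:,None]*SY+np.cos(a)[:,None]*SZ))
    out=[]
    for i in range(1,n):
        d=np.linalg.norm(p-c[i],axis=1);j=d.argmin()
        if d[j]<6:out.append((round(float(np.degrees(a[j])),1),int(s[i,4]),round(float(d[j]),1)))
    return round(t,2),out,im
def goto(target,yaw,n=None):
    s=env.state();r=R.from_euler('xyz',s["ee_rot"],degrees=True).as_matrix()
    d=r.T@(np.array(target)-s["ee_pos"])/1000;w=-np.radians((yaw-s["ee_rot"][2]+180)%360-180)
    print("delta tool m",d.round(4),"turn",round(float(w),3),"pos",s["ee_pos"].round(1),s["ee_rot"].round(1))
E
python3 - <<'E'
from h import *
print(wheel()[:2]); goto([537.5,94.2,230],76.6)
print(proj("side",C))
E
```

```text
(0.15, [(3.7, 11, 0.2)])
delta tool m [-0.4512 -0.2678 -0.0163] turn 1.381 pos [236.3 523.8 213.3] [-179.9   -0.   155.7]
[[302.79442457 203.12255394]]
```

{"method": "apply_moves", "body": {
  "deltas": [
    [-0.041,-0.025,-0.02,0.13,-0.2],
    [-0.082,-0.05,-0.02,0.26,-0.2],
    [-0.123,-0.075,-0.02,0.39,-0.2],
    [-0.164,-0.1,-0.02,0.52,-0.2],
    [-0.205,-0.125,-0.02,0.65,-0.2]
  ],
  "grip_force": 20
}}

```text
time_s: 0.65
ee_pos: [372.5, 324.2, 233.9]
ee_rot: [180.0, 0.0, 118.2]
force: [0.7, 0.4, -0.4]
gripper_width: 54.3
gripper_force: 0.0
```

```bash
python3 - <<'E'
from h import *
print(wheel()[:2]); goto([537.5,94.2,230],76.6)
E
```

```text
(0.7, [(19.0, 11, 0.4)])
delta tool m [-0.2735  0.0385  0.0057] turn 0.718 pos [376.1 318.4 233.9] [180.    0.4 117.7]
```

{"method": "apply_moves", "body": {
  "deltas": [
    [-0.03,0.005,0,0.14,-0.2],
    [-0.06,0.01,0,0.28,-0.2],
    [-0.09,0.015,0,0.42,-0.2],
    [-0.09,0.015,0,0.56,-0.2],
    [-0.09,0.015,0,0.7,-0.2]
  ]
}}

```text
time_s: 1.2
ee_pos: [428.3, 253.2, 233.7]
ee_rot: [-180.0, 0.0, 78.0]
force: [0.4, 0.7, 0.1]
gripper_width: 36.6
gripper_force: 0.0
```

```bash
python3 - <<'E'
from h import *
for i in range(70):
    w=wheel()
    if i%7==0 or i==69: print(w[:2])
cv2.imwrite("pics/t1.png",w[2]);s=cams.grab_frame("side")
cv2.imwrite("pics/c1.png",np.hstack([cv2.resize(w[2][145:235,275:365],(390,390),interpolation=2),cv2.resize(s[158:248,258:348],(390,390),interpolation=2)]))
goto([537.5,94.2,230],76.6)
E
```

```text
(1.25, [(41.2, 9, 0.3)])
(1.6, [(55.8, 5, 0.1)])
(1.95, [(67.2, 1, 0.3)])
(2.3, [])
(2.65, [])
(3.0, [])
(3.35, [])
(3.7, [])
(4.05, [])
(4.4, [])
(4.7, [])
delta tool m [-0.1344  0.1394  0.0039] turn 0.031 pos [428.  253.9 234. ] [180.   -0.   78.4]
```

View pics/c1.png

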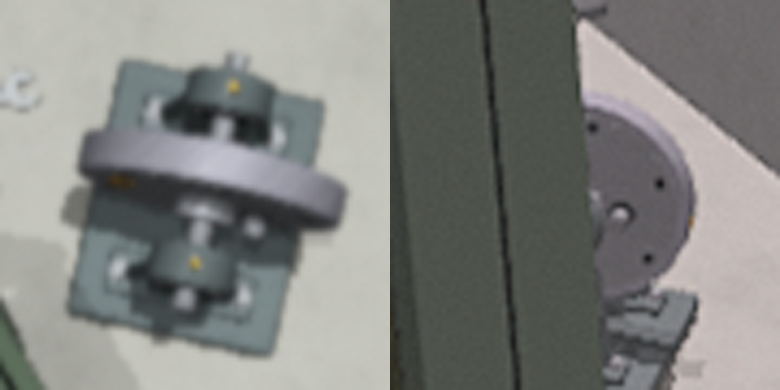

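```bash
cat >> h.py <<'E'
def onface(n,p,x):
    e,d=ray(n,p);q=e+d*(((C+x*SX)-e)@SX)/(d@SX)-C
    return round(float(np.degrees(np.arctan2(-q@SY,q[2]))),1),round(float(np.hypot(q@SY,q[2])),1)
def crop(fn,t,s,k=390):
    cv2.imwrite(fn,np.hstack([cv2.resize(t[145:235,275:365],(k,k),interpolation=2),cv2.resize(s[158:248,258:348],(k,k),interpolation=2)]))
E
python3 - <<'E'
from h import *
k=90/390
T=lambda x,y:(274.5+(x+.5)*k,144.5+(y+.5)*k);S=lambda x,y:(257.5+(x-390+.5)*k,157.5+(y+.5)*k)
print("pin side",onface("side",S(618,213),-20),"top",onface("top",T(254,227),-20))
print("plug side",onface("side",S(692,222),-3));print("plate top",onface("top",T(120,182),-10),onface("top",T(120,182),-10.5))
s=cams.grab_frame("side");t=cams.grab_frame("top")
print(cv2.cvtColor(s[200:214,322:332],cv2.COLOR_BGR2HSV)[9]);print(cv2.cvtColor(t[185:190,298:308],cv2.COLOR_BGR2HSV)[2])
print(s[200:214,304:318].min(2))
E
```

```text
pin side (82.8, 27.4) top (59.1, 30.5)
plug side (93.4, 71.2)
plate top (-88.4, 45.4) (-83.9, 45.6)
[[150  11  96]
 [140   8  96]
 [139  19 105]
 [143  19 108]
 [125  30 101]
 [ 17 120 128]
 [ 11  25 192]
 [  3  14 202]
 [  5  16 196]
 [  5  17 197]]
[[105  20  50]
 [ 45  12  44]
 [ 17  85  48]
 [ 18 127  54]
 [ 18 125  57]
 [ 19 127  54]
 [ 18 110  51]
 [ 19  73  49]
 [ 23  22  47]
 [110  16  48]]
[[ 96  95  94  92  91  93  95  95  92  91  93  95  92  95]
 [103  99  89  92  92  93  94  92  91  93  90  89  93  94]
 [120 135 108  89  94  92  91  92  94  93  95  93  92  92]
 [114 143 112  88  91  92  95  93  94  91  91  93  93  93]
 [ 94 118 113  90  93  85  77  74  79  89  94  93  90  94]
 [101 110 113  96  86  60  51  48  46  72  90  92  94  93]
 [ 91 105 100  92  68  81 128 140  88  50  78  89  92  92]
 [ 85  94  93  89  73 114 153 166 127  61  63  88  92  91]
 [ 78  87  87  92  88 107 113 121 109  62  75  92  94  91]
 [ 74  81  80  89  91  90  91  94  74  70  90  93  93  94]
 [ 78  79  70  82  90  89  91  85  80  92  92  93  93  94]
 [ 76  75  65  82  94  89  89  84  90  92  94  92  91  91]
 [ 71  68  60  83  95  93  92  91  91  91  92  92  92  92]
 [ 73  62  69  91  95  94  93  94  94  92  94  91  92  94]]
```

```bash
python3 - <<'E'
from h import *
goto(list((C+47.5*SY)[:2])+[215],76.6)
E
```

```text
delta tool m [-0.0869  0.1409  0.019 ] turn 0.031 pos [428.  253.9 234. ] [180.   -0.   78.4]
```

{"method": "apply_moves", "body": {
  "deltas": [
    [-0.022,0.035,0.0,0.03,-0.2],
    [-0.044,0.07,0.0,0.03,-0.2],
    [-0.066,0.106,0.01,0.03,-0.2],
    [-0.087,0.141,0.019,0.031,-0.2],
    [-0.087,0.141,0.019,0.031,-0.2]
  ]
}}

```text
time_s: 5.35
ee_pos: [551.0, 137.1, 213.1]
ee_rot: [-180.0, 0.1, 76.3]
force: [-0.8, 0.2, -0.7]
gripper_width: 36.3
gripper_force: 0.0
```

```bash
python3 - <<'E'
from h import *
t=cams.grab_frame("top");s=cams.grab_frame("side");crop("pics/c2.png",t,s)
goto(list((C+47.5*SY)[:2])+[141],76.6)
E
```

```text
delta tool m [ 0.0006 -0.0001  0.0734] turn -0.002 pos [548.6 139.8 214.4] [-179.9    0.    76.5]
```

View pics/c2.png

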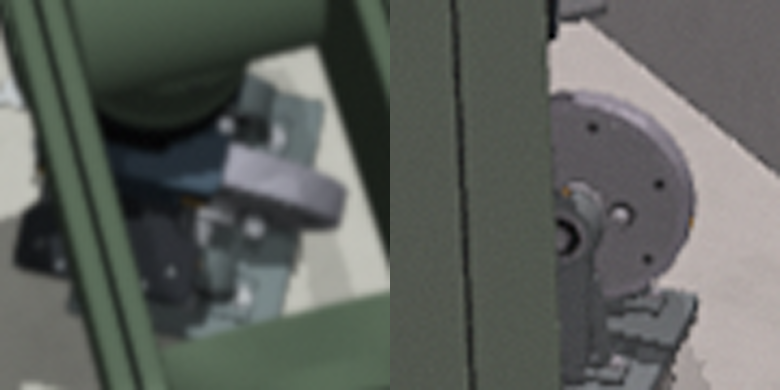

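{"method": "apply_moves", "body": {
  "deltas": [
    [0,0,0.037,0,-0.2],
    [0.001,0,0.073,0,-0.2],
    [0.001,0,0.073,0,-0.2],
    [0.001,0,0.073,0,-0.8],
    [0.001,0,0.073,0,-0.8]
  ]
}}

```text
time_s: 5.95
ee_pos: [549.4, 142.3, 144.3]
ee_rot: [179.9, -0.1, 76.6]
force: [-10.8, 2.3, 4.5]
gripper_width: 23.1
gripper_force: 5.9
```

{"method": "apply_moves", "body": {
  "deltas": [
    [0,0,0,0,-0.8],
    [0,0,0,0,-0.8]
  ]
}}

```text
time_s: 6.15
ee_pos: [547.8, 142.7, 144.2]
ee_rot: [-179.9, -0.2, 76.5]
force: [-5.4, 3.5, 4.3]
gripper_width: 20.1
gripper_force: 20.0
```

```bash
python3 - <<'E'
from h import *
s=env.state();print(s["ee_pos"],s["ee_rot"],s["force"],s["gripper_width"],s["gripper_force"])
q=s["ee_pos"]+[0,0,19]-C;print(q@SX,q@SY,q[2],np.degrees(np.arctan2(-q@SY,q[2])),np.hypot(q@SY,q[2]))
a0=-50
for b in range(1,21):
    a=np.radians(a0+5*b);print(b,round(-.062*np.sin(a)+.062*np.sin(np.radians(a0)),4),round(.062*(np.cos(np.radians(a0))-np.cos(a)),4))
E
```

```text
[547.76161905 142.7161954  144.19308219] [-1.79928085e+02 -1.50892387e-01  7.65351594e+01] [-5.38675975  3.51059025  4.33310899] 20.10793530382197 19.999296963214874
-1.2612710822693447 49.57349329094475 43.19308218973475 -48.934561590622266 65.7508447559157
1 -0.0037 -0.004
2 -0.0076 -0.0076
3 -0.0119 -0.0109
4 -0.0165 -0.0138
5 -0.0213 -0.0163
6 -0.0263 -0.0184
7 -0.0314 -0.02
8 -0.0367 -0.0212
9 -0.0421 -0.0219
10 -0.0475 -0.0221
11 -0.0529 -0.0219
12 -0.0583 -0.0212
13 -0.0635 -0.02
14 -0.0687 -0.0184
15 -0.0737 -0.0163
16 -0.0785 -0.0138
17 -0.0831 -0.0109
18 -0.0873 -0.0076
19 -0.0913 -0.004
20 -0.095 0.0
```

{"method": "apply_moves", "body": {
  "deltas": [
    [-0.0037,0,-0.004,0,-0.8],
    [-0.0076,0,-0.0076,0,-0.8],
    [-0.0119,0,-0.0109,0,-0.8],
    [-0.0165,0,-0.0138,0,-0.8],
    [-0.0213,0,-0.0163,0,-0.8]
  ]
}}

```text
time_s: 6.65
ee_pos: [543.0, 122.9, 159.6]
ee_rot: [-179.9, -0.3, 76.5]
force: [-3.1, 6.3, -3.4]
gripper_width: 19.9
gripper_force: 20.0
```

{"method": "apply_moves", "body": {
  "deltas": [
    [-0.005,0,-0.0021,0,-0.8],
    [-0.0101,0,-0.0037,0,-0.8],
    [-0.0154,0,-0.0049,0,-0.8],
    [-0.0208,0,-0.0056,0,-0.8],
    [-0.0262,0,-0.0058,0,-0.8]
  ]
}}

```text
time_s: 7.15
ee_pos: [537.0, 98.1, 166.2]
ee_rot: [-179.9, -0.4, 76.5]
force: [-4.4, 8.5, 1.5]
gripper_width: 19.5
gripper_force: 20.0
```

{"method": "apply_moves", "body": {
  "deltas": [
    [-0.0054,0,0.0002,0,-0.8],
    [-0.0108,0,0.0009,0,-0.8],
    [-0.016,0,0.0021,0,-0.8],
    [-0.0212,0,0.0037,0,-0.8],
    [-0.0262,0,0.0058,0,-0.8]
  ]
}}

```text
time_s: 7.65
ee_pos: [530.7, 72.2, 161.3]
ee_rot: [-179.9, -0.3, 76.5]
force: [-6.2, 5.9, 8.4]
gripper_width: 19.9
gripper_force: 20.0
```

{"method": "apply_moves", "body": {
  "deltas": [
    [-0.0048,0,0.0025,0,-0.8],
    [-0.0094,0,0.0054,0,-0.8],
    [-0.0136,0,0.0087,0,-0.8],
    [-0.0176,0,0.0123,0,-0.8],
    [-0.0213,0,0.0163,0,-0.8]
  ]
}}

```text
time_s: 8.15
ee_pos: [525.4, 50.1, 145.1]
ee_rot: [-179.9, -0.2, 76.5]
force: [-8.4, 2.1, 10.4]
gripper_width: 19.8
gripper_force: 20.0
```

{"method": "apply_moves", "body": {
  "deltas": [
    [0,0,0,0,-0.8]
  ]
}}

```text
time_s: 8.25
ee_pos: [525.2, 49.5, 144.4]
ee_rot: [-179.9, -0.1, 76.5]
force: [-6.1, 1.0, 6.8]
gripper_width: 20.4
gripper_force: 20.0
```

```bash
python3 - <<'E'
from h import *
t=cams.grab_frame("top");s=cams.grab_frame("side");crop("pics/c3.png",t,s)
s=env.state();print(s["time_s"],s["force"],s["gripper_width"],s["gripper_force"])
q=s["ee_pos"]+[0,0,19]-C;print(q@SX,q@SY,q[2],np.degrees(np.arctan2(-q@SY,q[2])),np.hypot(q@SY,q[2]))
E
```

```text
8.35 [-7.64547269  0.08991026  6.34616672] 19.953824005737296 20.00425547361374
-1.565421754301534 -46.33347470087497 43.45838748144462 46.833953519008006 63.52497398932174
```

View pics/c3.png

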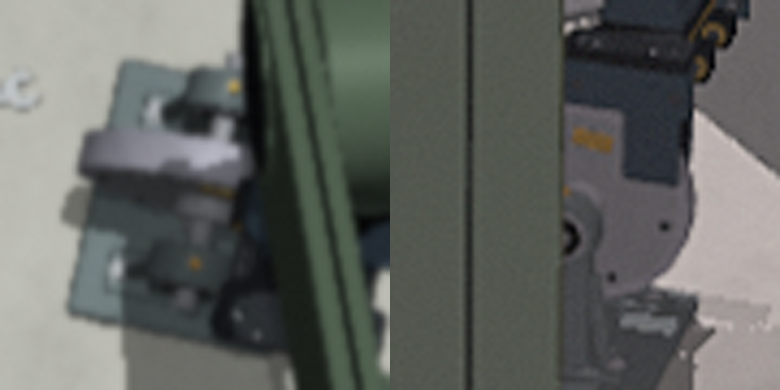

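```bash
python3 - <<'E'
from h import *
k=90/390
T=lambda x,y:(274.5+(x+.5)*k,144.5+(y+.5)*k);S=lambda x,y:(257.5+(x-390+.5)*k,157.5+(y+.5)*k)
for p in[(593,139),(574,134),(611,144)]:print(onface("side",S(*p),-10.5))
print(onface("side",S(567,235),-60),"shaft end");print(onface("top",T(216,191),-10.5))
E
```

```text
(8.4, 48.3)
(-6.2, 49.6)
(22.2, 49.8)
(50.6, 7.7) shaft end
(2.3, 46.2)
```

{"method": "apply_moves", "body": {
  "deltas": [
    [0,0,0,0,-0.2],
    [0,0,0,0,-0.2],
    [0,0,-0.03,0,-0.2],
    [0.02,0,-0.07,0,-0.2],
    [0.06,0,-0.08,0,-0.2]
  ]
}}

```text
time_s: 8.85
ee_pos: [543.5, 106.5, 227.4]
ee_rot: [179.5, -0.2, 76.4]
force: [0.7, 1.0, 0.2]
gripper_width: 36.5
gripper_force: 0.0
```

{"method": "apply_moves", "body": {
  "deltas": [
    [0.05,0,0,0,-0.2],
    [0.1,0,0,0,-0.2],
    [0.13,0,0,0,-0.2]
  ]
}}

```text
time_s: 9.15
ee_pos: [571.9, 237.2, 222.8]
ee_rot: [179.9, -0.1, 76.7]
force: [0.7, 0.0, -0.3]
gripper_width: 36.5
gripper_force: 0.0
```

```bash
cat >> h.py <<'E'
def plate(fn=None):
    s=cams.grab_frame("side");t=env.state()["time_s"];m=cv2.inRange(cv2.cvtColor(s,cv2.COLOR_BGR2HSV),(10,90,70),(35,255,255))
    n,l,st,c=cv2.connectedComponentsWithStats(m);o=[]
    for i in range(1,n):
        if 258<c[i,0]<350 and 158<c[i,1]<250 and st[i,4]>2:
            o.append((c[i].round(1).tolist(),int(st[i,4]),onface("side",c[i],-10.5)))
    return t,o,s
E
python3 - <<'E'
from h import *
for i in range(90):
    w=plate()
    if i%9==0 or i==89: print(w[:2])
crop("pics/c4.png",cams.grab_frame("top"),w[2])
E
```

```text
(9.2, [([300.4, 189.2], 29, (-5.1, 47.7))])
(9.65, [([298.9, 189.1], 28, (-10.5, 47.9))])
(10.1, [([298.4, 189.3], 29, (-12.4, 47.3))])
(10.55, [([298.0, 189.3], 31, (-13.8, 47.4))])
(11.0, [([297.8, 189.3], 32, (-14.3, 47.4))])
(11.45, [([297.7, 189.4], 31, (-14.8, 47.3))])
(11.9, [([297.8, 189.3], 32, (-14.3, 47.4))])
(12.35, [([297.5, 189.4], 31, (-15.3, 47.3))])
(12.8, [([297.7, 189.4], 33, (-14.7, 47.3))])
(13.25, [([297.7, 189.3], 32, (-14.8, 47.4))])
(13.65, [([297.7, 189.4], 33, (-14.7, 47.3))])
```

View pics/c4.png

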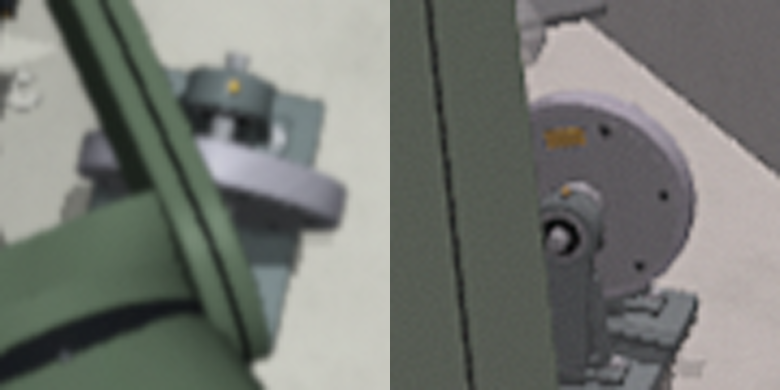

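```bash
python3 - <<'E'
from h import *
k=90/390
S=lambda x,y:(257.5+(x-390+.5)*k,157.5+(y+.5)*k)
for n,L in dict(r1=[(592,127),(659,184),(648,259)],held=[(664,226),(611,277)],r2=[(604,131),(663,195),(640,266)]).items():print(n,[onface("side",S(*p),-10) for p in L])
E
```

```text
r1 [(6.3, 56.1), (65.6, 55.5), (125.4, 55.2)]
held [(96.5, 55.1), (157.2, 53.9)]
r2 [(14.5, 56.0), (73.7, 55.6), (133.6, 55.1)]
```

```bash
python3 - <<'E'
from h import *
goto(list((C-1.3*SX-15*SY)[:2])+[215],76.6)
for b in range(1,9):
    a=np.radians(14-34.1*b/8);c=np.radians(14);print(b,round(.062*(np.sin(c)-np.sin(a)),4),round(.062*(np.cos(c)-np.cos(a)),4))
E
```

```text
delta tool m [-0.1584 -0.0014  0.0069] turn -0.0 pos [570.8 233.7 221.9] [180.   -0.   76.6]
1 0.0045 -0.0009
2 0.0091 -0.0016
3 0.0137 -0.0018
4 0.0183 -0.0018
5 0.0229 -0.0013
6 0.0274 -0.0006
7 0.0319 0.0005
8 0.0363 0.0019
```

{"method": "apply_moves", "body": {
  "deltas": [
    [-0.04,-0.0014,0,0,-0.2],
    [-0.08,-0.0014,0,0,-0.2],
    [-0.12,-0.0014,0,0,-0.2],
    [-0.158,-0.0014,0.007,0,-0.2],
    [-0.158,-0.0014,0.007,0,-0.2]
  ]
}}

```text
time_s: 14.2
ee_pos: [531.1, 76.7, 214.5]
ee_rot: [-179.9, 0.1, 76.4]
force: [0.3, -0.1, -0.5]
gripper_width: 36.4
gripper_force: 0.0
```

{"method": "apply_moves", "body": {
  "deltas": [
    [0,0,0.027,0,-0.2],
    [0,0,0.054,0,-0.2],
    [0,0,0.054,0,-0.2],
    [0,0,0.054,0,-0.2],
    [0,0,0.054,0,-0.8]
  ]
}}

```text
time_s: 14.7
ee_pos: [534.1, 80.9, 162.4]
ee_rot: [179.8, -0.1, 76.6]
force: [-0.1, -0.3, 0.7]
gripper_width: 30.8
gripper_force: 0.0
```

{"method": "apply_moves", "body": {
  "deltas": [
    [0,0,0,0,-0.8],
    [0,0,0,0,-0.8],
    [0,0,0,0,-0.8]
  ],
  "grip_force": 30
}}

```text
time_s: 15.0
ee_pos: [532.8, 80.8, 162.2]
ee_rot: [180.0, -0.1, 76.5]
force: [-2.4, 0.4, 6.2]
gripper_width: 19.7
gripper_force: 30.0
```

{"method": "apply_moves", "body": {
  "deltas": [
    [0.0045,0,-0.0009,0,-0.8],
    [0.0091,0,-0.0016,0,-0.8],
    [0.0137,0,-0.0018,0,-0.8],
    [0.0183,0,-0.0018,0,-0.8],
    [0.0229,0,-0.0013,0,-0.8]
  ]
}}

```text
time_s: 15.5
ee_pos: [537.4, 99.7, 162.7]
ee_rot: [-180.0, 0.4, 76.6]
force: [-2.1, -6.5, 4.3]
gripper_width: 19.7
gripper_force: 30.0
```

{"method": "apply_moves", "body": {
  "deltas": [
    [0.0045,0,0.0007,0,-0.8],
    [0.009,0,0.0018,0,-0.8],
    [0.0134,0,0.0032,0,-0.8],
    [0.0134,0,0.0032,0,-0.8],
    [0.0134,0,0.0032,0,-0.8]
  ]
}}

```text
time_s: 16.0
ee_pos: [540.8, 113.8, 159.4]
ee_rot: [-180.0, 0.2, 76.6]
force: [-3.0, -4.6, 3.8]
gripper_width: 19.9
gripper_force: 30.0
```

```bash
python3 - <<'E'
from h import *
t=cams.grab_frame("top");s=cams.grab_frame("side");crop("pics/c5.png",t,s)
s=env.state();print(s["time_s"],s["force"],s["gripper_width"],s["gripper_force"])
q=s["ee_pos"]+[0,0,19]-C;print(q@SX,q@SY,q[2],np.degrees(np.arctan2(-q@SY,q[2])),np.hypot(q@SY,q[2]))
E
```

```text
16.1 [-2.68888272 -5.56058585  2.14571701] 19.6841107034492 29.99937504529953
-1.3714571470139643 19.759686854552708 58.427256921563725 -18.685174820904386 61.67811261678165
```

View pics/c5.png

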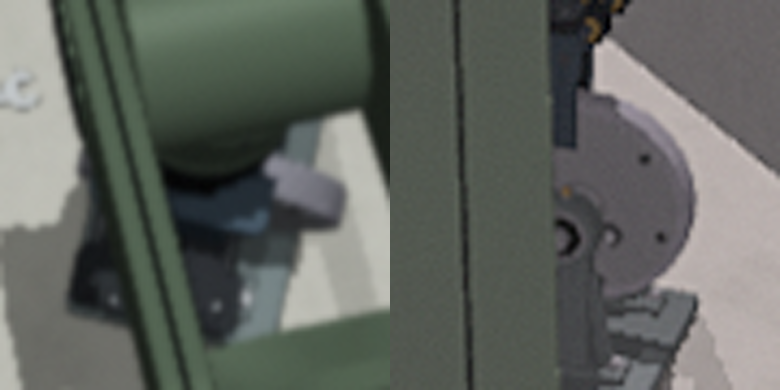

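```bash
python3 - <<'E'
from h import *
k=90/390
S=lambda x,y:(257.5+(x-390+.5)*k,157.5+(y+.5)*k)
im=cv2.imread("pics/c5.png",0)
def ref(p):
    x,y=p;w=255-im[y-12:y+13,x-12:x+13].astype(float);w=np.clip(w-np.percentile(w,80),0,None);g=np.mgrid[-12:13,-12:13];return x+(w*g[1]).sum()/w.sum(),y+(w*g[0]).sum()/w.sum()
for p in[(644,159),(660,238)]:print(ref(p),onface("side",S(*p),-10),onface("side",S(*ref(p)),-10))
for f,L in dict(c2=[(592,127),(659,184),(648,259)],c4=[(604,131),(663,195),(640,266)]).items():
    im=cv2.imread(f"pics/{f}.png",0);print(f,[onface("side",S(*ref(p)),-10) for p in L])
print(onface("side",S(610,236),-20))
E
```

```text
(np.float64(644.3205654354765), np.float64(158.89466484268127)) (46.0, 56.0) (46.1, 56.2)
(np.float64(660.4440298507462), np.float64(237.2714552238806)) (106.3, 54.6) (105.7, 54.7)
c2 [(6.6, 55.9), (65.7, 55.4), (125.6, 54.8)]
c4 [(14.7, 56.2), (73.9, 55.7), (134.0, 54.7)]
(122.0, 26.3)
```

{"method": "apply_moves", "body": {
  "deltas": [
    [0.003,0,0.0012,0,-0.8],
    [0.0063,0,0.0027,0,-0.8],
    [0.0063,0,0.0027,0,-0.8],
    [0.0063,0,0.0027,0,-0.8],
    [0.0063,0,0.0027,0,-0.8]
  ]
}}

```text
time_s: 16.6
ee_pos: [542.2, 119.9, 156.9]
ee_rot: [180.0, 0.2, 76.6]
force: [-3.1, -4.7, 5.1]
gripper_width: 19.7
gripper_force: 30.0
```

```bash
cat > m.py <<'E'
from h import *
import sys
k=90/390
S=lambda x,y:(257.5+(x-390+.5)*k,157.5+(y+.5)*k)
t=cams.grab_frame("top");s=cams.grab_frame("side");crop(sys.argv[1],t,s)
im=cv2.imread(sys.argv[1],0)
for a0 in(40.1,100.1):   # darkest spot near the expected place
    best=min(((cv2.GaussianBlur(im,(9,9),2)[y,x],x,y) for x in range(560,720) for y in range(90,300) if abs(onface("side",S(x,y),-10)[0]-a0)<9 and abs(onface("side",S(x,y),-10)[1]-55.5)<4))
    _,x,y=best;w=255-im[y-12:y+13,x-12:x+13].astype(float);w=np.clip(w-np.percentile(w,80),0,None);g=np.mgrid[-12:13,-12:13]
    print(best,onface("side",S(x+(w*g[1]).sum()/w.sum(),y+(w*g[0]).sum()/w.sum()),-10))
s=env.state();print(s["time_s"],s["ee_pos"],s["force"])
E
python3 m.py pics/c6.png
```

```text
Traceback (most recent call last):
  File "m.py", line 8, in <module>
    best=min(((cv2.GaussianBlur(im,(9,9),2)[y,x],x,y) for x in range(560,720) for y in range(90,300) if abs(onface("side",S(x,y),-10)[0]-a0)<9 and abs(onface("side",S(x,y),-10)[1]-55.5)<4))
  File "m.py", line 8, in <genexpr>
    best=min(((cv2.GaussianBlur(im,(9,9),2)[y,x],x,y) for x in range(560,720) for y in range(90,300) if abs(onface("side",S(x,y),-10)[0]-a0)<9 and abs(onface("side",S(x,y),-10)[1]-55.5)<4))
                                                                                                            ~~~~~~^^^^^^^^^^^^^^^^^^^
  File "h.py", line 35, in onface
    e,d=ray(n,p);q=e+d*(((C+x*SX)-e)@SX)/(d@SX)-C
        ~~~^^^^^
  File "h.py", line 7, in ray
    K,k,e,A=cal(n)
            ~~~^^^
  File "h.py", line 5, in cal
    c=cams.get_calibration(n);return c["mtx"],c["k1"],np.array(c["eye"]),R.from_euler('xyz',c["attitude"],degrees=True).as_matrix()
ValueError: time passes only in moves, steps and waits
```

View pics/c6.png

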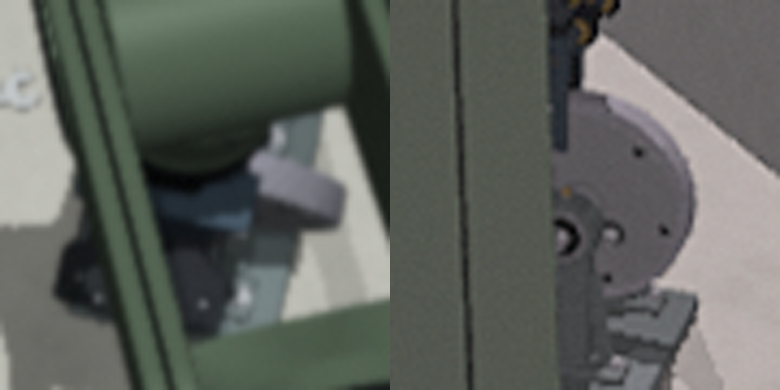

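Holes now at (638,152), (663,231) and (607,277); pin at (612,234).

```bash
cat > m.py <<'E'
from h import *
import sys
k=90/390
S=lambda x,y:(257.5+(x-390+.5)*k,157.5+(y+.5)*k)
if len(sys.argv)>2: crop(sys.argv[1],cams.grab_frame("top"),cams.grab_frame("side"))
im=cv2.imread(sys.argv[1],0)
for x,y in[(638,152),(663,231)]:
    w=255-im[y-14:y+15,x-14:x+15].astype(float);w=np.clip(w-np.percentile(w,80),0,None);g=np.mgrid[-14:15,-14:15]
    print(onface("side",S(x+(w*g[1]).sum()/w.sum(),y+(w*g[0]).sum()/w.sum()),-10))
s=env.state();print(s["time_s"],s["ee_pos"],s["force"])
E
python3 m.py pics/c6.png
```

```text
(40.2, 56.3)
(99.9, 55.4)
16.7 [542.26000582 119.90608106 156.95873884] [-2.4064133  -4.6202098   4.05178061]
```

{"method": "apply_moves", "body": {
  "deltas": [
    [0,0,0,0,-0.8],
    [0,0,0,0,-0.8],
    [0,0,0,0,-0.8],
    [0,0,0,0,-0.8],
    [0,0,0,0,-0.8]
  ]
}}

```text
time_s: 17.2
ee_pos: [542.2, 119.9, 156.9]
ee_rot: [180.0, 0.2, 76.6]
force: [-3.4, -4.3, 4.1]
gripper_width: 19.8
gripper_force: 30.0
```

```bash
python3 m.py pics/c7.png 1 && python3 -c "
from workcell import env
print(env.job_done())"
```

```text
(40.2, 56.3)
(99.8, 55.4)
17.3 [542.23290431 119.9114872  156.92940676] [-2.8226939  -4.57726779  5.26763697]
the job is handed in; nothing more can be done
None
```

The job is handed in: the wheel is held motionless with its heavy side straight down by my measurement, midway between its two rest positions (68° apart, so about 34° short on each side), with the crank pin about 130° clockwise from the top as seen from the robot; the first rest came from the wheel's own sinking at the start, the second from turning it by hand.

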